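Reload the rack sampler and start the run

ROBOT

A 7-joint arm with a two-finger parallel gripper is mounted at the origin on the work surface. World frame = base frame: x ahead of the robot, y to its left, z up, the work surface at z = 0. Lengths are in m, angles in rad, forces in N, time in s.
With the tool pointing down it reaches from about 0.425 to 1.025 m from the base axis. Payload 3.6 kg.
Tool frame: the origin (TCP) lies midway between the tips of the shut fingers; the grasp point (between the pads) lies 19 mm behind it; z points along the fingers, y is the line along which they close (so a half turn about z gives the same grasp; the last joint's range is limited). The gripper opens to 85 mm and grips with 20 to 120 N. Pads are 22 mm wide; open, the fingers measure 114 mm over their backs; the gripper's body (76 mm by 85 mm) begins 54 mm behind the grasp point. The pads swing forward as they close: fully open they stand 13 mm farther back than shut.
Start: joints at [1.073, 0.591, 0.048, 1.609, -0.033, 0.943, -0.034], TCP at [0.285, -0.667, 0.231] pointing down, gripper open.
Joint ranges: [-2.69, 2.69], [-0.47, 2.24], [-1.27, 1.36], [0.19, 2.51], [-1.53, 4.68], [0.08, 2.07], [-3.09, 3.09]. Speed limits (rad/s): [2.57, 2.57, 3.14, 3.14, 3.14, 3.14, 3.14].

INTERFACE

Orientations are given as a unit quaternion [x, y, z, w].
In Python, from bench import manip, cams, finder gives the robot as it stands. Calls block until the motion is done:
- manip.goto(position, orientation): joint-space move of the TCP to a pose.
- manip.move_linear(position, ori=None, feed=0.15): straight line of the TCP; ori=None keeps the orientation; feed is the mean speed in m/s.
- manip.goto_joints(angles): joint-space move.
- manip.grip(opening): finger opening in m; the grip force is fixed at half the most; returns when the fingers have stopped.
- manip.wait(seconds).
- manip.inverse_kinematics(position, orientation): joint angles nearest the present ones, or None.
- manip.sense(): the state.
- cams.grab_frame(name): name is "scene" or "top" or "wrist"; returns a dict with "frame" (384x512x3 uint8, red, green, blue), "mtx" (3x3 intrinsics, pixels), "rvec" (rotation vector, rad) and "tvec" (3), from world to camera coordinates, as OpenCV has them; the wrist camera has in their place "mount" (4x4, takes a point from camera to tool coordinates, whose origin is the TCP and whose axes are the flange's). Camera axes: x right, y down, z forward; pixel columns grow to the right and rows downward; lengths in m; the calibration is good to about 2 mm. A picture is of the moment at which its call begins: read the wrist's pose just before it. There is no depth.
A pose or a line that the arm cannot do raises manip.Unreachable and nothing moves.
- manip.hand_in(): hands the job in; it is judged then, once.
Trained networks look in the newest picture that a camera, given by its name, has taken for a name from the list of things; names that differ only in an ending like _2 or _b are one class to them, and where a whole thing is asked for, a point or a joint stands for the part that bears it (a point fixed in the world has none). Each returns a list of dicts, best first, with "p" (0 to 1); they miss things now and then, are a little off and sometimes report something else, mostly with a low value. They report only what shows in the picture. A call takes as long as a camera call.
- finder.recognise(thing, camera): "xyz" ([x, y, z] in m, in world coordinates, good to about 4 mm: the middle of the surface that is visible of it).
- finder.regions_of(thing, camera): "region" (384x512 bool, what is visible of it).
The state is a dict: "t": time; "q": joint angles; "joint_vel": joint speeds; "effort": joint torques, N m; "tcp_pos": TCP position; "tcp_rot": TCP orientation; "contact_force": force on the tool from outside, world axes, zero at the start; "ft_torque": the same for the moment, N m; "finger_gap": finger opening in m; "finger_force": force on a finger pad.
Only numpy, scipy, OpenCV 4.12 (cv2) and the standard library are available. Lean on these libraries where they do the work, as an engineer would, in place of code of your own. Each camera call takes 0.05 s, during which the arm holds its last target. There are 200 camera calls.

TASK

Slide the sampler's clear guard fully open, move the two finished grey racks with red caps into the yellow tray, and load every fresh teal rack onto the deck, lying across the lane, the first flat up against the blue wash block and each next one butted flush against its neighbour with no gap. Then slide the guard fully shut and press the green start key all the way down. Keep every rack upright and leave the other things on the bench where they are.

Things in the scene. Friction and masses are not known exactly. Their poses are not given: they have to be found in the camera images.
- rack1: fresh sample rack, teal, blue caps: 140 long (own x) x 46 wide (own y) mm, 0.3 kg, a block 45 mm tall with flat sides; on the middle of its top a plate handle 44 long (x) x 10 thick (y), from 45 to 81 mm above the underside, to pinch from above; four capped vials at either end (|x| 28 to 67) reach to 64 mm. Same either way round. Origin: centre of underside. May be absent
- rack2: fresh teal rack with blue caps, the same in all as rack1; starts on the bench; may be absent. When two racks are butted side by side their handles stand 36 mm clear of one another, so fingers there can open only part way
- rack3: fresh teal rack with blue caps, the same in all as rack1; starts on the bench; may be absent
- done1: a finished rack: grey with red caps, otherwise the same shape, size and handle as rack1. Stands across the sampler's lane, under the guard, at the start
- done2: the other finished rack, grey with red caps, the same in all as done1; also in the lane at the start
- tray: yellow returns tray fixed on the bench in front of the sampler, 120 (own x) x 184 (own y) x 22 mm tall, walls and floor 4 mm thick, so inside 112 x 176 mm. Origin: centre of its underside. It takes the two finished racks side by side, their lengths along the tray's y, handles about 50 mm apart
- sampler: white rack sampler, fixed, about 565 mm wide. Origin: bench level, 30 mm straight below point datum, same axes as it. Right to left: low blue control end (top 70 mm above bench), clear end pane (y -38 to -44 mm, top at 123), blue wash block (y -36 to 0, top at 63), rack lane, grey standards block (y 165 to 203, top at 63), white pump housing (top at 116). Rear housing from x 91 mm, top at 128
- datum (a point): where the deck (30 mm above the bench) meets the flat face of the blue wash block, midway across the lane. x away from the robot, across the lane; y to the left along the lane, square off that face; z up. Lane: bare deck, y 0 to 165 mm, between lips at x -78 and +78 mm, 8 mm tall; a rack lies across it (its x along this x) with 8 mm play at each end
- guard (a joint): clear sliding guard over the lane (top and front pane in one piece): travel in m along the datum's +y (robot's left); 0 shut, 0.235 fully open, over the pump housing. About 1.5 N of friction; stays where it is left. Its top is 130 mm above the bench; fully open, its right edge is 191 mm from the wash block face. It passes clear over racks standing on the deck
- guard_pull (a point): middle of the grey upright pull rib on top of the guard: 90 mm long along the datum's x, 14 mm thick along the datum's y, standing 42 mm above the top pane (this point 22 mm above the pane); moves with the guard. Pinch it from above
- start (a joint): travel of the green start key in m: 0 up, 0.006 fully down; sprung, about 5 N at the bottom, comes back up by itself
- start_top (a point): centre of the top of the round green start key (30 mm across), on the low blue control end of the sampler, right of the clear end pane; pressed straight down
- can: bystander, not part of the job: red drinks can, 66 mm across, 115 mm tall. Origin: centre of its underside
- bottle: bystander, not part of the job: white plastic bottle with a blue cap, 66 mm across, 160 mm tall. Origin: centre of its underside
- beaker: bystander, not part of the job: empty glass beaker, 72 mm across, 85 mm tall. Origin: centre of its underside
- jar: bystander, not part of the job: amber jar with a white lid, 60 mm across, 75 mm tall. Origin: centre of its underside
- flask: bystander, not part of the job: conical glass flask, 80 mm across the foot, 114 mm tall. Origin: centre of its underside
- timer: bystander, not part of the job: black bench timer, 75 x 60 x 22 mm, lying flat. Origin: centre of its underside

How it is judged:
By the outcome, as a careful person would: the job done as asked, in the order asked, and still so for the second after the job is handed in, with the robot touching nothing.
Of rack1, rack2, rack3 only 2 to 3 are there at a start; the rules pass over those that are not, and their reading is None.
At some moment in a run one of rack1, rack2, rack3, done1, done2 may be knocked a few centimetres aside while the robot is not near it.
It also fails if it takes over 210 s, if anything falls off the work surface, if the arm or the gripper's body presses on something with over 40 N, if the wrist force passes 120 N, or if a joint passes its speed limit or range.

## Working session

There is one attempt and no reset: what is moved stays moved. The work goes in short steps, each a Python script; the robot and the scene stay as the last script left them, time stands still between calls to the robot, and variables do not carry over. Pictures are saved under pics/ and viewed, at most 17 in all, crops included, and the job is handed in when it is done.

```bash
ls; mkdir -p pics
python3 - <<'E'
from bench import manip,cams,finder
import cv2,numpy as np
for c in ["scene","top"]:
    f=cams.grab_frame(c); cv2.imwrite(f"pics/{c}0.png",cv2.resize(f["frame"][:,:,::-1],(800,600)))
    print(c,f["mtx"].tolist(),f["rvec"],f["tvec"])
    for n in ["rack1","done1","tray","sampler","guard_pull","start_top"]:
        print(n,[(round(d["p"],2),np.round(d["xyz"],3).tolist()) for d in finder.recognise(n,c)])
print(manip.sense())
E
```

```text
pics
scene [[374.57612152736584, 0.0, 260.4336520824984], [0.0, 374.57612152736584, 185.83285331360733], [0.0, 0.0, 1.0]] [ 2.14009804  0.66336878 -0.33300142] [-0.43221571 -0.02171088  1.36221427]
rack1 [(0.98, [0.442, -0.161, 0.046]), (0.93, [0.596, -0.373, 0.044]), (0.72, [0.448, -0.33, 0.047])]
done1 [(0.82, [0.654, -0.084, 0.072])]
tray [(0.64, [0.411, 0.21, 0.005]), (0.46, [0.647, -0.03, 0.133])]
sampler [(0.56, [0.706, -0.051, 0.121]), (0.42, [0.379, 0.386, 0.04]), (0.35, [0.453, 0.416, 0.085]), (0.28, [0.441, -0.16, 0.043])]
guard_pull [(0.59, [0.643, -0.028, 0.129]), (0.57, [0.441, -0.157, 0.044])]
start_top []
top [[421.7496092859506, 0.0, 251.0954431261754], [0.0, 421.7496092859506, 190.06790939607464], [0.0, 0.0, 1.0]] [ 2.14937048 -2.09739615  0.15633634] [0.05275223 0.49140873 1.49118062]
rack1 [(0.76, [0.424, -0.143, 0.043]), (0.67, [0.576, -0.358, 0.048]), (0.65, [0.431, -0.32, 0.045]), (0.36, [0.424, 0.204, 0.004])]
done1 []
tray [(0.63, [0.426, 0.202, 0.004]), (0.5, [0.311, -0.433, 0.117])]
sampler [(0.63, [0.658, 0.076, 0.128])]
guard_pull [(0.89, [0.624, 0.007, 0.131])]
start_top [(0.41, [0.596, -0.183, 0.092])]
{'t': 0.7, 'q': array([ 1.07350852,  0.59116217,  0.04843792,  1.60845801, -0.03329353,
        0.9427102 , -0.03373653]), 'joint_vel': array([-0.00159475, -0.00058993, -0.00072313, -0.0004108 , -0.00173237,
        0.00058723,  0.00145598]), 'effort': array([-2.18118375e-04, -5.48469579e+01,  1.54532131e+00, -1.98491675e+01,
        9.28983878e-03,  1.50713244e-03,  8.16291248e-06]), 'tcp_pos': array([ 0.28484753, -0.66672856,  0.23134653]), 'tcp_rot': array([ 9.79691572e-01,  2.00510403e-01, -1.57945687e-05,  3.96623435e-05]), 'contact_force': array([-0.08355583,  0.74007471, -0.17933172]), 'ft_torque': array([-0.03347244, -0.02404506,  0.02411687]), 'finger_force': 0.0, 'finger_gap': 0.08556523045671624}
```

View pics/scene0.png

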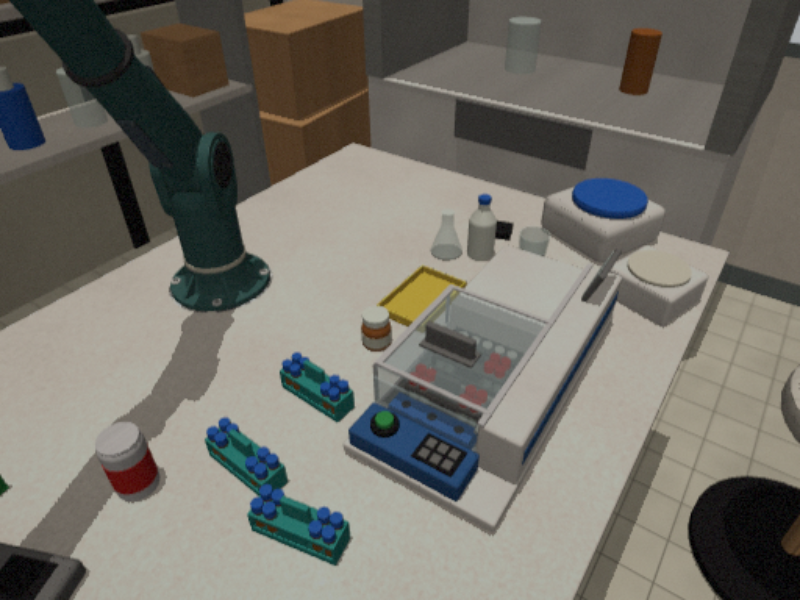

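View pics/top0.png

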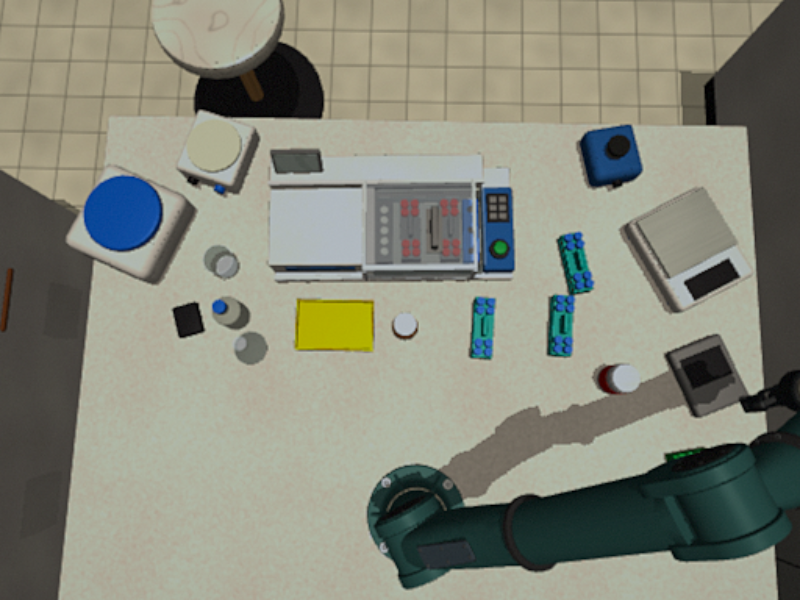

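The scene picture shows three teal racks (handles near px 318,385; 245,455; 300,522), the guard with its rib (453,340), two red-capped racks under it, and the tray at (423,293). The top picture shows the same: racks at (484,328), (562,325) and (576,263), rib at (433,228), key at (500,249), tray at (335,325).

```bash
cat > h.py <<'E'
from bench import manip,cams,finder
import cv2,numpy as np
from scipy.spatial.transform import Rotation as R
def cam(name):
    """frame, K, Rcw(world->cam), t"""
    s=manip.sense(); f=cams.grab_frame(name); K=np.array(f["mtx"])
    if "mount" in f:
        T=np.eye(4); T[:3,:3]=R.from_quat(s["tcp_rot"]).as_matrix(); T[:3,3]=s["tcp_pos"]
        W=np.linalg.inv(T@np.array(f["mount"])); return f["frame"],K,W[:3,:3],W[:3,3]
    return f["frame"],K,R.from_rotvec(np.ravel(f["rvec"])).as_matrix(),np.ravel(f["tvec"])
def proj(c,P):
    p=(np.atleast_2d(P)@c[2].T+c[3])@c[1].T; return p[:,:2]/p[:,2:]
def back(c,uv,z):
    uv=np.atleast_2d(uv).astype(float); d=np.c_[uv,np.ones(len(uv))]@np.linalg.inv(c[1]).T@c[2]
    o=-c[2].T@c[3]; return o+d*((z-o[2])/d[:,2])[:,None]
def save(img,n,scale=None):
    if scale: img=cv2.resize(img,None,fx=scale,fy=scale)
    cv2.imwrite(f"pics/{n}.png",img[:,:,::-1])
def down(yaw):
    """tool down; closing axis (tool y) at world angle yaw"""
    y=np.array([np.cos(yaw),np.sin(yaw),0]); z=np.array([0,0,-1.]); 
    return R.from_matrix(np.c_[np.cross(y,z),y,z]).as_quat()
E
python3 - <<'E'
from h import *
np.set_printoptions(precision=4,suppress=True)
c=cam("top"); s=cam("scene"); k=1.5625
print("base top",proj(c,[0,0,0])*k, "scene",proj(s,[0,0,0])*k, "tcp top",proj(c,manip.sense()["tcp_pos"])*k)
print("tray top",back(c,np.array([[297,299],[374,300],[373,351],[296,351]])/k,.022))
print("tray scene",back(s,np.array([[425,267],[467,285],[430,326],[380,303]])/k,.022))
print("handles top",back(c,np.array([[484,327],[562,325],[576,263]])/k,.081))
print("handles scene",back(s,np.array([[318,372],[247,440],[297,506]])/k,.081))
print("key top",back(c,np.array([[500,248]])/k,.09),"scene",back(s,np.array([[383,420]])/k,.09))
print("rib top",back(c,np.array([[433,206],[433,250]])/k,.172))
print("front edge",back(c,np.array([[276,279],[511,279]])/k,.02))
for y in(0,np.pi/2,-np.pi/2,np.pi): print(y,[None if (q:=manip.inverse_kinematics(p,down(y))) is None else np.round(q,2) for p in([.45,-.15,.3],[.63,0,.3],[.42,.2,.3],[.63,.235,.3])])
f=cams.grab_frame("wrist");print(f["mount"],f["mtx"])
E
```

```text
base top [[415.6489 514.1449]] scene [[221.2262 281.0358]] tcp top [[759.7201 392.0167]]
tray top [[0.4834 0.2904 0.022 ]
 [0.4852 0.1083 0.022 ]
 [0.3649 0.1069 0.022 ]
 [0.3605 0.2865 0.022 ]]
tray scene [[0.3775 0.2884 0.022 ]
 [0.4937 0.2824 0.022 ]
 [0.5013 0.1174 0.022 ]
 [0.3715 0.1205 0.022 ]]
handles top [[ 0.4198 -0.1436  0.081 ]
 [ 0.4284 -0.3177  0.081 ]
 [ 0.5713 -0.3518  0.081 ]]
handles scene [[ 0.4434 -0.1529  0.081 ]
 [ 0.4506 -0.3244  0.081 ]
 [ 0.5915 -0.3643  0.081 ]]
key top [[ 0.6004 -0.1783  0.09  ]] scene [[ 0.604  -0.1811  0.09  ]]
rib top [[ 0.6706 -0.0215  0.172 ]
 [ 0.5723 -0.0231  0.172 ]]
front edge [[ 0.5308  0.3433  0.02  ]
 [ 0.5432 -0.214   0.02  ]]
0 [array([ 0.56,  0.21, -0.39,  2.07,  0.1 ,  0.88,  0.11]), array([ 0.25,  0.43, -0.45,  1.75,  0.22,  1.01, -0.28]), array([ 0.18,  0.26, -0.86,  2.07,  0.25,  0.91, -0.82]), array([-0.02,  0.52, -0.6 ,  1.65,  0.32,  1.08, -0.72])]
1.5707963267948966 [array([ 0.87,  0.26, -0.77,  2.06,  0.23,  0.91,  1.55]), array([ 0.44,  0.49, -0.74,  1.74,  0.37,  1.06,  1.15]), array([ 0.4 ,  0.36, -1.18,  2.07,  0.41,  0.97,  0.58]), array([ 0.13,  0.59, -0.86,  1.64,  0.48,  1.14,  0.72])]
-1.5707963267948966 [array([ 0.24,  0.19, -0.02,  2.08,  0.  ,  0.87, -1.35]), array([-0.03,  0.4 , -0.06,  1.76,  0.03,  0.98, -1.67]), array([-0.02,  0.22, -0.6 ,  2.08,  0.16,  0.89, -2.29]), array([-0.22,  0.47, -0.3 ,  1.66,  0.16,  1.03, -2.14])]
3.141592653589793 [array([-0.12,  0.2 ,  0.41,  2.09, -0.1 ,  0.87, -2.79]), array([-0.35,  0.42,  0.38,  1.78, -0.18,  0.98, -3.03]), array([ 0.33,  0.32, -1.06,  2.07,  0.34,  0.95,  2.22]), array([ 0.23,  0.67, -1.07,  1.64,  0.62,  1.21,  2.17])]
[[ 0.0004 -0.9595 -0.2818  0.0723]
 [ 1.      0.0004 -0.     -0.0001]
 [ 0.0001 -0.2818  0.9595 -0.1416]
 [ 0.      0.      0.      1.    ]] [[275.4462   0.     251.5454]
 [  0.     275.4462 194.9053]
 [  0.       0.       1.    ]]
```

Run:
```python
from h import *
np.set_printoptions(precision=4,suppress=True)
for i,p in enumerate([[.5,-.25,.36],[.58,.05,.40]]):
    manip.goto(p,down(-np.pi/2)); manip.wait(.3)
    c=cam("wrist"); save(c[0],f"w{i}",1.5625)
    np.savez(f"w{i}.npz",f=c[0],K=c[1],R=c[2],t=c[3])
    for n in ["rack1","done1","tray","guard_pull","start_top"]:
        print(n,[(round(d["p"],2),np.round(d["xyz"],3).tolist()) for d in finder.recognise(n,"wrist")])
print(manip.sense()["t"])
```

```text
rack1 [(0.69, [0.434, -0.151, 0.042]), (0.6, [0.445, -0.323, 0.049]), (0.59, [0.584, -0.356, 0.044])]
done1 []
tray [(0.63, [0.425, 0.164, 0.003])]
guard_pull [(0.78, [0.619, -0.036, 0.132])]
start_top [(0.77, [0.603, -0.174, 0.09])]
rack1 [(0.7, [0.587, -0.354, 0.042]), (0.7, [0.444, -0.313, 0.045]), (0.6, [0.458, -0.134, 0.046]), (0.53, [0.69, 0.084, 0.128]), (0.18, [0.38, 0.388, 0.05])]
done1 []
tray [(0.78, [0.426, 0.198, 0.004]), (0.64, [0.645, 0.006, 0.125])]
guard_pull [(0.75, [0.648, 0.006, 0.127])]
start_top [(0.68, [0.607, -0.171, 0.09])]
5.0167
```

View pics/w0.png

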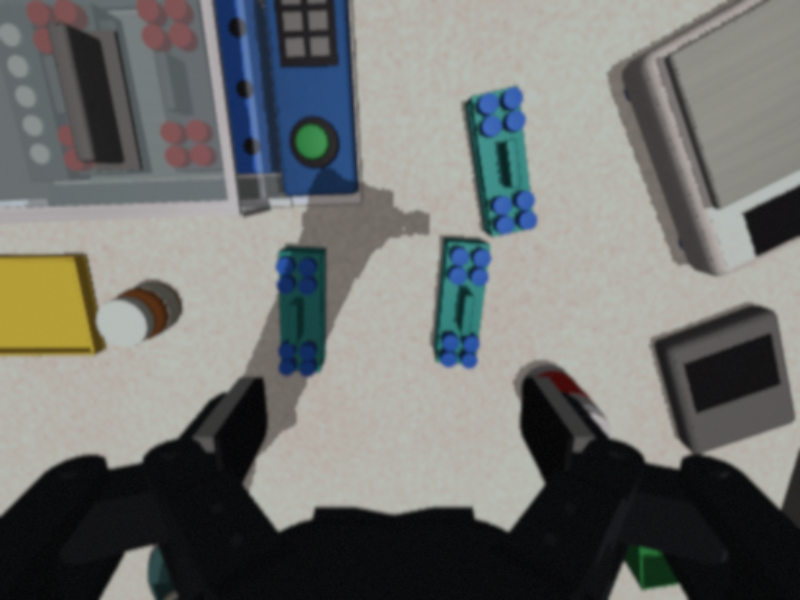

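View pics/w1.png

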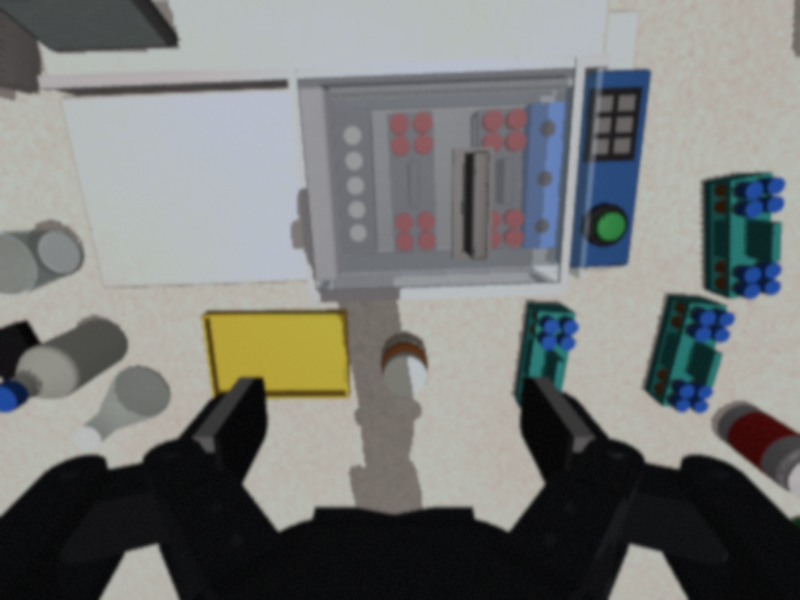

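Wrist view w0 has teal racks at (302,310), (463,303), (503,160), and the key at (312,141). Wrist view w1 shows the rib's top face around (482,205), red caps in two columns (410 and 503), the wash block's left edge at column 527, and the tray with corners (205,312)–(348,395).

Run:
```python
from h import *
np.set_printoptions(precision=4,suppress=True)
L=lambda n:(lambda d:(d["f"],d["K"],d["R"],d["t"]))(np.load(n))
w0=L("w0.npz");w1=L("w1.npz");c=cam("top");k=1.5625
print("rib top w1",back(w1,np.array([[482,152],[482,258]])/k,.172))
print("rib top w0",back(w0,np.array([[60,25],[80,160]])/k,.172))
print("tray w1",back(w1,np.array([[205,312],[348,311],[349,396],[216,396]])/k,.022))
print("key w1/w0",back(w1,[np.array([610,225])/k],.08),back(w0,[np.array([312,141])/k],.08))
print("wash edge w1",back(w1,np.array([[527,103],[525,247]])/k,.063))
print("done capcentres w1",back(w1,np.array([[411,133],[415,231],[504,131],[505,228]])/k,.094))
print("handles w0",back(w0,np.array([[298,316],[465,307],[505,163]])/k,.081))
hsv=cv2.cvtColor(w0[0],cv2.COLOR_RGB2HSV)
m=cv2.inRange(hsv,(80,80,30),(125,255,255))
n,lab,st,ce=cv2.connectedComponentsWithStats(m)
for i in range(1,n):
    if st[i,4]>800:
        x=np.argwhere(lab==i)[:,::-1]; P=back(w0,x,.055)[:,:2]; r=cv2.minAreaRect(P.astype(np.float32)*1000); print("w0",ce[i]*k,st[i,4],r)
```

```text
rib top w1 [[ 0.6724 -0.0231  0.172 ]
 [ 0.5856 -0.028   0.172 ]]
rib top w0 [[ 0.6705 -0.0271  0.172 ]
 [ 0.5848 -0.0229  0.172 ]]
tray w1 [[0.4901 0.287  0.022 ]
 [0.4911 0.1062 0.022 ]
 [0.3717 0.1086 0.022 ]
 [0.372  0.287  0.022 ]]
key w1/w0 [[ 0.6041 -0.1809  0.08  ]] [[ 0.6047 -0.1758  0.08  ]]
wash edge w1 [[ 0.7253 -0.0876  0.063 ]
 [ 0.5782 -0.098   0.063 ]]
done capcentres w1 [[ 0.6941  0.0315  0.094 ]
 [ 0.5998  0.0264  0.094 ]
 [ 0.6958 -0.0586  0.094 ]
 [ 0.6027 -0.0662  0.094 ]]
handles w0 [[ 0.4363 -0.1525  0.081 ]
 [ 0.4458 -0.3234  0.081 ]
 [ 0.5854 -0.3541  0.081 ]]
w0 [285.5151  98.3488] 7154 ((641.7755737304688, -151.73330688476562), (170.436767578125, 118.87692260742188), 1.9005436897277832)
w0 [500.6347 160.4976] 3023 ((584.6644287109375, -357.6108093261719), (134.974609375, 53.68434524536133), 11.789887428283691)
w0 [460.3572 300.931 ] 2259 ((439.54949951171875, -323.0683288574219), (49.936424255371094, 143.24742126464844), 86.14501190185547)
w0 [301.2401 309.0718] 2283 ((430.24908447265625, -149.31640625), (50.45467758178711, 145.51602172851562), 86.8891372680664)
```

```bash
cat >> h.py <<'E'
def slide(dirv,dist,step=.02,fmax=12,lat=.0004,feed=.08):
    """push along dirv in steps, easing sideways force off (lat m per N); stop when along-force exceeds fmax"""
    d=np.array([dirv[0],dirv[1],0.]);d/=np.linalg.norm(d); n=np.array([-d[1],d[0],0]); p=manip.sense()["tcp_pos"].copy(); s0=p.copy(); done=0; off=0
    while done<dist-1e-6:
        h=min(step,dist-done); done+=h; manip.move_linear(s0+d*done+n*off,feed=feed)
        s=manip.sense(); f=s["contact_force"]; off+=np.clip(lat*(f@n),-.004,.004)
        print("  %.3f along %.1f lat %.1f off %.4f pos %s gap %.4f"%(done,f@d,f@n,off,np.round(s["tcp_pos"],4),s["finger_gap"]))
        if -(f@d)>fmax: break
E
python3 - <<'E'
from h import *
q=down(np.radians(-90+2))
manip.goto([.628,-.025,.24],q); manip.move_linear([.628,-.025,.142]); print(manip.sense()["contact_force"])
manip.grip(0.0); s=manip.sense(); print(s["finger_gap"],s["finger_force"],s["contact_force"],s["ft_torque"],s["tcp_pos"],s["t"])
if .008<s["finger_gap"]<.02: slide((-.03,1),.24)
print(manip.sense()["t"])
E
```

```text
[-0.29732931  0.19108742  0.08155967]
0.013143618023848166 60.09750008583069 [-0.35171783 -0.19479664  3.37520726] [ 0.03495135  0.22480857 -0.0636314 ] [ 0.62808918 -0.02492658  0.14239079] 7.275
  0.020 along 2.2 lat 1.2 off 0.0005 pos [ 0.6273 -0.0028  0.1424] gap 0.0131
  0.040 along 0.8 lat -0.6 off 0.0003 pos [0.6267 0.017  0.1424] gap 0.0131
  0.060 along 1.3 lat -0.2 off 0.0002 pos [0.626  0.0368 0.1424] gap 0.0132
  0.080 along 1.7 lat -0.3 off 0.0000 pos [0.6254 0.0568 0.1424] gap 0.0136
  0.100 along 1.5 lat 0.1 off 0.0000 pos [0.6247 0.0768 0.1424] gap 0.0129
  0.120 along 1.5 lat 2.3 off 0.0010 pos [0.6241 0.0967 0.1424] gap 0.0130
  0.140 along 2.3 lat -0.2 off 0.0009 pos [0.6234 0.1168 0.1424] gap 0.0132
  0.160 along 1.4 lat -1.4 off 0.0003 pos [0.6227 0.1368 0.1424] gap 0.0129
  0.180 along 1.7 lat 0.0 off 0.0003 pos [0.6221 0.1568 0.1424] gap 0.0134
  0.200 along 1.7 lat 0.7 off 0.0006 pos [0.6214 0.1768 0.1424] gap 0.0131
  0.220 along -8.8 lat 1.4 off 0.0011 pos [0.6209 0.1896 0.1424] gap 0.0131
  0.240 along -34.7 lat 3.0 off 0.0024 pos [0.6209 0.1896 0.1423] gap 0.0133
12.075
```

Run:
```python
from h import *
p=manip.sense()["tcp_pos"]
manip.move_linear(p+[0.0001,-.0,0]); manip.grip(.05); manip.move_linear(p+[0,0,.1],feed=.25)
manip.goto([.59,.03,.30],down(np.radians(-90+2))); manip.wait(.3)
c=cam("wrist"); save(c[0],"w2",1.5625); np.savez("w2.npz",f=c[0],K=c[1],R=c[2],t=c[3])
for n in ["done1","guard_pull","tray"]:
        print(n,[(round(d["p"],2),np.round(d["xyz"],3).tolist()) for d in finder.recognise(n,"wrist")])
```

```text
done1 [(0.97, [0.654, -0.056, 0.082]), (0.77, [0.651, 0.029, 0.072]), (0.17, [0.38, 0.385, 0.047])]
guard_pull [(0.57, [0.637, 0.187, 0.13])]
tray [(0.74, [0.433, 0.226, 0.005])]
```

View pics/w2.png

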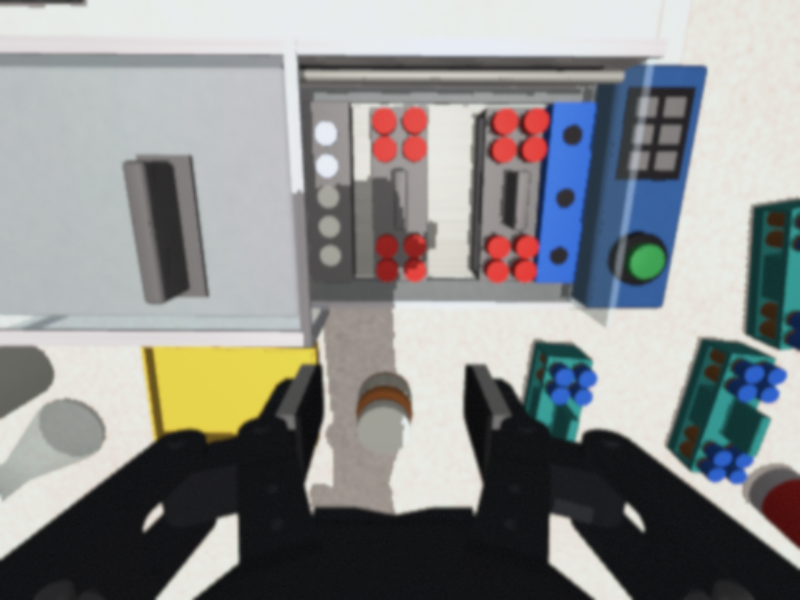

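The guard is now left of the lane: its right edge runs (296,60)–(308,330) and the rib sits around (150,230). The lane is open, with finished racks at columns 400 and 512 (handles (400,195), (514,198)). The wash block's left edge runs (549,105)–(541,282), and the standards block spans columns 310–352.

Run:
```python
from h import *
np.set_printoptions(precision=4,suppress=True)
L=lambda n:(lambda d:(d["f"],d["K"],d["R"],d["t"]))(np.load(n))
w=L("w2.npz");k=1.5625
B=lambda P,z:back(w,np.array(P)/k,z)[:,:2]
print("guard edge",B([[299,55],[313,335]],.13)); print("guard pane left edge",B([[285,55],[302,335]],.13))
print("wash edge",B([[549,105],[541,282]],.063))
print("std right edge",B([[352,104],[354,279]],.063))
print("rib top",B([[133,163],[157,300]],.172))
print("handles",B([[400,170],[401,222]],.111),B([[512,172],[512,227]],.111))
print("caps", B([[400,134],[401,257],[519,136],[511,258]],.094))
print("deck at lips front/back: ",B([[440,278],[440,103]],.03))
```

```text
guard edge [[0.7356 0.0983]
 [0.544  0.0921]]
guard pane left edge [[0.7353 0.1073]
 [0.5436 0.1006]]
wash edge [[ 0.7231 -0.0883]
 [ 0.5773 -0.1016]]
std right edge [[0.7179 0.0702]
 [0.5736 0.0668]]
rib top [[0.6648 0.1896]
 [0.5803 0.1853]]
handles [[0.6679 0.0301]
 [0.6304 0.0278]] [[ 0.6696 -0.0519]
 [ 0.6299 -0.0565]]
caps [[ 0.694   0.031 ]
 [ 0.6007  0.0262]
 [ 0.696  -0.0586]
 [ 0.6033 -0.0633]]
deck at lips front/back:  [[ 0.5701 -0.0144]
 [ 0.7264 -0.0036]]
```

```bash
cat >> h.py <<'E'
def caps(c,near,z,color,r=.085):
    """centre and yaw of rack's long axis from its 8 caps (tops at height z), near an xy guess"""
    h=cv2.cvtColor(c[0],cv2.COLOR_RGB2HSV)
    m=cv2.inRange(h,(106,120,50),(130,255,255)) if color=="blue" else cv2.inRange(h,(0,120,50),(6,255,255))|cv2.inRange(h,(172,120,50),(180,255,255))
    uv=np.argwhere(m)[:,::-1]
    P=back(c,uv,z)[:,:2]; ctr=np.array(near,float)
    for _ in range(3):
        Q=P[np.linalg.norm(P-ctr,axis=1)<r]
        if len(Q)<30: return None
        ctr=np.array(cv2.minAreaRect((Q*1000).astype(np.float32))[0])/1000
    w,v=np.linalg.eigh(np.cov(Q.T)); a=v[:,1]; yaw=np.arctan(a[1]/a[0])
    return Q.mean(0),ctr,np.degrees(yaw),len(Q),np.array(cv2.minAreaRect((Q*1000).astype(np.float32))[1])
def look(p,yaw=-88):
    manip.goto(p,down(np.radians(yaw))); manip.wait(.25); return cam("wrist")
E
python3 - <<'E'
from h import *
np.set_printoptions(precision=4,suppress=True)
L=lambda n:(lambda d:(d["f"],d["K"],d["R"],d["t"]))(np.load(n))
w=L("w2.npz")
for g in ([.65,.029],[.65,-.06]): print(caps(w,g,.094,"red",.075))
c=look([.40,.19,.30]); save(c[0],"w3")
m=cv2.inRange(cv2.cvtColor(c[0],cv2.COLOR_RGB2HSV),(20,120,40),(35,255,255))
P=back(c,np.argwhere(m)[:,::-1],.022)[:,:2]; print(len(P),cv2.minAreaRect((P*1000).astype(np.float32)),P.min(0),P.max(0))
Q=back(c,np.argwhere(m)[:,::-1],0)[:,:2];print(cv2.minAreaRect((Q*1000).astype(np.float32)))
E
```

```text
(array([ 0.6526, -0.0067]), array([ 0.6485, -0.0133]), np.float64(-4.308437849992014), 2321, array([130.4467, 125.2877]))
(array([ 0.6551, -0.0605]), array([ 0.6491, -0.0601]), np.float64(2.855627964128667), 1742, array([130.7672,  43.2178]))
9432 ((427.11724853515625, 202.48861694335938), (117.51065063476562, 180.80291748046875), 0.302645742893219) [0.3683 0.1119] [0.4862 0.2929]
((424.6969909667969, 203.0383758544922), (123.67344665527344, 190.28504943847656), 0.30263909697532654)
```

View pics/w3.png

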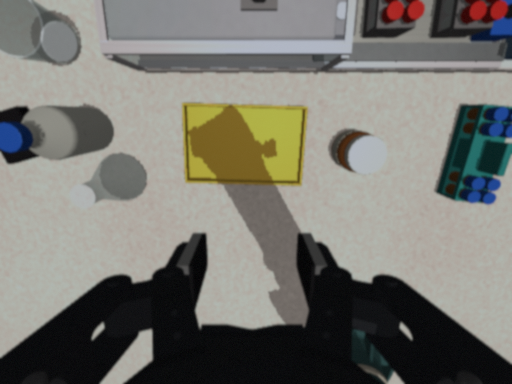

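```bash
cat >> h.py <<'E'
def rack(c,near,z,color,yaw0=None,a=.085,b=.033):
    """like caps(), gated to a box about the guess along yaw0 (deg)"""
    h=cv2.cvtColor(c[0],cv2.COLOR_RGB2HSV)
    m=cv2.inRange(h,(106,120,40),(130,255,255)) if color=="blue" else cv2.inRange(h,(0,120,40),(6,255,255))|cv2.inRange(h,(172,120,40),(180,255,255))
    P=back(c,np.argwhere(m)[:,::-1],z)[:,:2]; ctr=np.array(near,float); y=np.radians(yaw0)
    for _ in range(4):
        ax=np.array([np.cos(y),np.sin(y)]); n=np.array([-ax[1],ax[0]]); D=P-ctr
        Q=P[(abs(D@ax)<a)&(abs(D@n)<b)]
        if len(Q)<60: return None
        rc=cv2.minAreaRect((Q*1000).astype(np.float32)); ctr=np.array(rc[0])/1000
        lo,hi=(Q-ctr)@ax,(Q-ctr)@n
        e=[Q[((Q-ctr)@ax)>0].mean(0),Q[((Q-ctr)@ax)<0].mean(0)]; y=np.arctan((e[0]-e[1])[1]/(e[0]-e[1])[0]) if abs((e[0]-e[1])[0])>.03 else y
        ctr=(e[0]+e[1])/2
    return np.round(ctr,4),round(np.degrees(y),2),len(Q),np.round(rc[1],0)
def pick(xy,yaw,zu,clear=.26,h=.050,op=.04):
    """grasp handle of rack with underside zu, long axis at yaw deg, lift to clear"""
    q=down(np.radians(yaw-90)); manip.goto([*xy,max(zu+.12,.2)],q); manip.grip(op)
    manip.move_linear([*xy,zu+h],feed=.15); f0=manip.sense()["contact_force"][2]; manip.grip(0); s=manip.sense()
    ok=.006<s["finger_gap"]<.014; print("pick gap %.4f F %.0f dz %.1f t %.1f"%(s["finger_gap"],s["finger_force"],f0,s["t"]))
    if ok: manip.move_linear([*xy,clear],feed=.25); s=manip.sense(); print(" lifted gap %.4f Fz %.1f"%(s["finger_gap"],s["contact_force"][2]))
    return ok
def release(op=.03,clear=.26):
    manip.grip(op); p=manip.sense()["tcp_pos"]; manip.move_linear([p[0],p[1],clear],feed=.2)
E
python3 - <<'E'
from h import *
c=look([.60,.03,.30])
r=[rack(c,g,.094,"red",2) for g in ([.65,.029],[.65,-.06])]; print(r)
xy,yaw=r[0][0],2.0
if pick(xy,yaw,.03):
    q=down(np.radians(0.3)); t=[.428+.025,.200]
    manip.goto([*t,.26],q); manip.move_linear([*t,.07],feed=.2); manip.move_linear([*t,.0555],feed=.04)
    print(manip.sense()["contact_force"]); release(.036)
    c=look([.60,.03,.30]); print(rack(c,[.65,-.06],.094,"red",2)); print(manip.sense()["t"])
E
```

```text
[(array([0.6474, 0.0295]), np.float64(3.02), 1466, array([131.,  41.])), (array([ 0.6502, -0.0607]), np.float64(2.73), 1698, array([132.,  43.]))]
pick gap 0.0089 F 62 dz -0.3 t 19.3
 lifted gap 0.0091 Fz -2.7
[-0.67107231 -0.43522401 -1.92198031]
(array([ 0.6501, -0.0608]), np.float64(2.75), 1702, array([132.,  43.]))
25.55
```

Run:
```python
from h import *
c=look([.40,.19,.30]); save(c[0],"w4")
print(rack(c,[.453,.2],.068,"red",90))
m=cv2.inRange(cv2.cvtColor(c[0],cv2.COLOR_RGB2HSV),(20,120,40),(35,255,255))
P=back(c,np.argwhere(m)[:,::-1],.022)[:,:2]; print(cv2.minAreaRect((P*1000).astype(np.float32)))
```

```text
(array([0.4542, 0.1981]), np.float64(90.0), 1300, array([ 40., 130.]))
((427.1222229003906, 202.50711059570312), (117.52283477783203, 180.74911499023438), 0.2928115129470825)
```

View pics/w4.png

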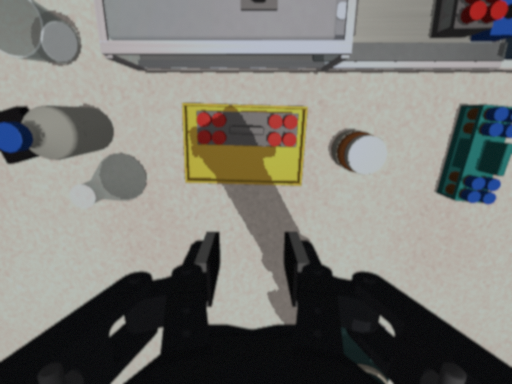

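The first finished rack stands in the back half of the tray (centre about (247,128)), with free room in the front half.

Run:
```python
from h import *
c=look([.60,-.02,.30]); r=rack(c,[.65,-.06],.094,"red",2); print(r)
if pick(r[0],2.3,.03):
    q=down(np.radians(0.3)); t=[.428-.026,.200]
    manip.goto([*t,.26],q); manip.move_linear([*t,.07],feed=.2); manip.move_linear([*t,.0555],feed=.04)
    print(manip.sense()["contact_force"]); release(.036)
c=look([.40,.19,.30]); save(c[0],"w5")
print([rack(c,[x,.2],.068,"red",90,b=.024) for x in (.454,.403)])
c=look([.58,-.03,.29]); save(c[0],"w6",1.5625); np.savez("w6.npz",f=c[0],K=c[1],R=c[2],t=c[3])
c=look([.5,-.25,.30]); save(c[0],"w7"); np.savez("w7.npz",f=c[0],K=c[1],R=c[2],t=c[3])
for n in([.434,-.151],[.445,-.323],[.586,-.355]): print(rack(c,n,.064,"blue",0,b=.04))
print(manip.sense()["t"])
```

```text
(array([ 0.6501, -0.0617]), np.float64(3.1), 1542, array([132.,  42.]))
pick gap 0.0089 F 60 dz -0.1 t 30.4
 lifted gap 0.0092 Fz -1.9
[-0.3802781  -0.09870229 -2.75243722]
[(array([0.4536, 0.198 ]), np.float64(90.0), 1336, array([ 43., 129.])), (array([0.4041, 0.1982]), np.float64(90.0), 1211, array([ 41., 129.]))]
(array([ 0.4297, -0.1468]), np.float64(-3.54), 987, array([ 40., 132.]))
(array([ 0.4487, -0.332 ]), np.float64(-2.39), 794, array([ 57., 145.]))
(array([ 0.5839, -0.3589]), np.float64(10.03), 1461, array([156.,  60.]))
39.95
```

View pics/w6.png

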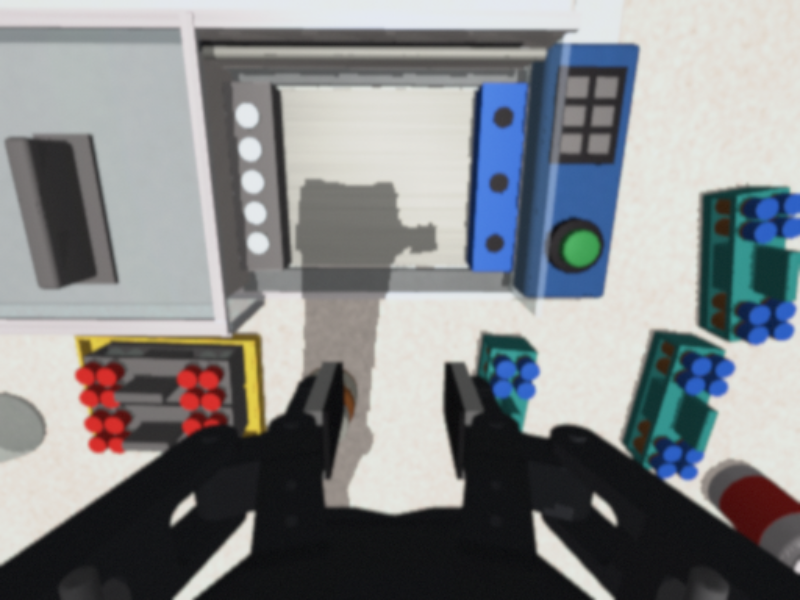

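View pics/w7.png

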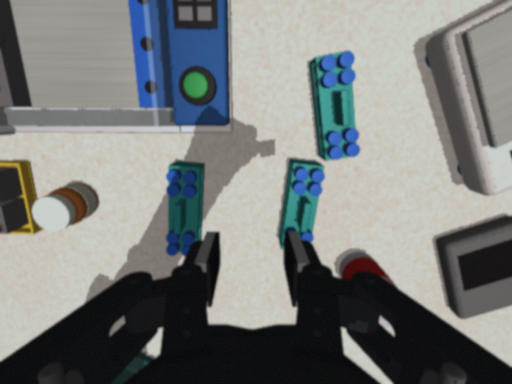

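w6 shows the lane empty: the wash block's left edge runs about (481,84)–(470,270), and both finished racks are in the tray at left. w7 shows the three teal racks at (185,207), (302,200) and (336,105), clear of each other.

Run:
```python
from h import *
np.set_printoptions(precision=4,suppress=True)
L=lambda n:(lambda d:(d["f"],d["K"],d["R"],d["t"]))(np.load(n))
w=L("w6.npz"); g=w[0].astype(np.float32)
# subpixel wash edge: per row, blue-minus-red crossing left side of wash block
h=cv2.cvtColor(w[0],cv2.COLOR_RGB2HSV); bl=cv2.inRange(h,(105,110,60),(125,255,255))>0
pts=[]
for v in range(60,168):
    u=np.flatnonzero(bl[v,290:345]); 
    if len(u)>5: pts.append((290+u[0]-.5,v))
pts=np.array(pts,float)
for z in(.03,.063):
    P=back(w,pts,z)[:,:2]; k=np.polyfit(P[:,0],P[:,1],1); res=P[:,1]-np.polyval(k,P[:,0]); ok=abs(res)<.002; k=np.polyfit(P[ok,0],P[ok,1],1)
    print(z,"yaw",-np.degrees(np.arctan(-k[0])),"y at .65",np.polyval(k,.65),ok.sum(),P[:,0].min(),P[:,0].max())
# guard right frame edge and front/back lane lines via red-ish luminance are hand-picked
B=lambda P,z:back(w,np.array(P)/1.5625,z)[:,:2]
print("lane front/back",B([[290,268],[466,270]],.038),B([[280,86],[476,86]],.038))
print("std",B([[274,84],[276,268]],.063))
```

```text
0.03 yaw 1.963770384601841 y at .65 -0.09547725559807203 108 0.5794862413484082 0.7232776805375638
0.063 yaw 1.9637703846018562 y at .65 -0.08973266855211555 108 0.5854265744905134 0.7174076067720462
lane front/back [[ 0.568   0.0677]
 [ 0.5723 -0.0961]] [[ 0.7216  0.0714]
 [ 0.7277 -0.0911]]
std [[0.7184 0.0699]
 [0.5728 0.0739]]
```

```bash
cat >> h.py <<'E'
D=np.array([.650,-.094]); YAW=2.0
AX=np.array([np.cos(np.radians(YAW)),np.sin(np.radians(YAW))]); NY=np.array([-AX[1],AX[0]])
def find_blue(guess,yaw0):
    c=look([guess[0]-.035,guess[1],.30]); r=rack(c,guess,.064,"blue",yaw0,b=.034)
    print("rack",r,"t",manip.sense()["t"]); return r
def load(s,h=.050,over=.012):
    """held rack: to lane, down, slide to -datum y till it butts; s = wanted centre distance from the face"""
    q=down(np.radians(YAW-90)); p=D+(s+over)*NY
    manip.goto([*p,.26],q); manip.move_linear([*p,.11],feed=.2); manip.move_linear([*p,.0305+h],feed=.05)
    print(" over deck",manip.sense()["contact_force"])
    slide(-NY,over+.012,step=.003,fmax=9,lat=0,feed=.04)
    s=manip.sense(); print(" at s=%.4f"%((s["tcp_pos"][:2]-D)@NY)); manip.move_linear(s["tcp_pos"]-[0,0,.0005],feed=.02)
E
python3 - <<'E'
from h import *
r=find_blue([.432,-.148],-3)
if r and pick(r[0],r[1],0.0):
    load(.023); release(.03)
    c=look([.60,-.05,.30]); print(rack(c,D+.023*NY,.094,"blue",2,b=.02)); save(c[0],"w8",1.5625)
print(manip.sense()["t"])
E
```

```text
rack (array([ 0.4274, -0.1451]), np.float64(-2.81), 1077, array([ 41., 130.])) t 40.8833
pick gap 0.0090 F 60 dz -1.1 t 43.1
 lifted gap 0.0092 Fz -3.7
 over deck [-3.26741021  0.16272178  4.83580068]
  0.003 along -0.8 lat -0.7 off 0.0000 pos [ 0.6486 -0.062   0.0808] gap 0.0091
  0.006 along -1.2 lat -0.3 off 0.0000 pos [ 0.649  -0.0651  0.0808] gap 0.0093
  0.009 along -1.3 lat 1.1 off 0.0000 pos [ 0.6489 -0.0685  0.0808] gap 0.0092
  0.012 along -1.0 lat 1.3 off 0.0000 pos [ 0.6487 -0.0716  0.0808] gap 0.0090
  0.015 along -4.2 lat 0.6 off 0.0000 pos [ 0.6487 -0.0717  0.0809] gap 0.0094
  0.018 along -9.4 lat -0.4 off 0.0000 pos [ 0.6487 -0.0719  0.081 ] gap 0.0088
 at s=0.0221
(array([ 0.648 , -0.0715]), np.float64(1.08), 1380, array([139.,  40.]))
50.6667
```

View pics/w8.png

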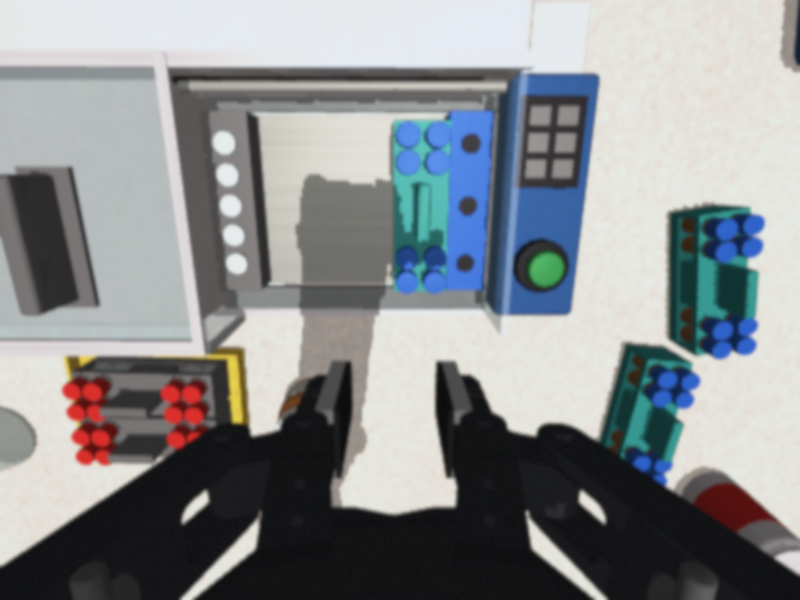

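The first rack (420,205) stands against the wash block face with no gap visible. Its near end is close to the front lip, so I'll check that from closer.

Run:
```python
from h import *
np.set_printoptions(precision=4,suppress=True)
c=look([.585,-.045,.21]); save(c[0][20:280,140:460],"w9",2.4); np.savez("w9.npz",f=c[0],K=c[1],R=c[2],t=c[3])
# predicted pixels (in crop) of rack block top corners for ideal lie, and lip lines
for nm,pts,z in (("block top",[(-.07,0),(.07,0),(-.07,.046),(.07,.046)],.075),("lip top",[(-.078,.07),(.078,.07)],.038)):
    print(nm,(proj(c,[[*(D+[0,-.001]+a*AX+b*NY),z] for a,b in pts])-[140,20])*2.4)
```

```text
block top [[386.8889 419.085 ]
 [405.3623  65.252 ]
 [282.1113 419.0701]
 [284.3804  65.2403]]
lip top [[232.089  413.9278]
 [226.7103  65.0318]]
```

View pics/w9.png

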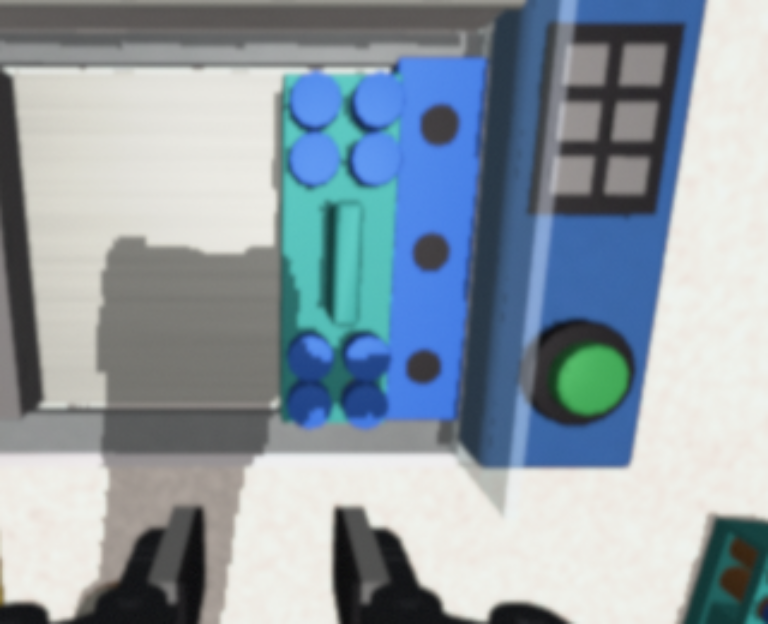

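The rack is flat against the wash block with its ends (72 and 421) inside the lips, about 2 mm towards the robot. Now the second and third racks.

Run:
```python
from h import *
np.set_printoptions(precision=4,suppress=True)
r=find_blue([.445,-.323],-4)
if r and pick(r[0],r[1],0.0):
    load(.0681); release(.03)
    c=look([.585,-.03,.21]); save(c[0][20:280,100:460],"w10",2.2); np.savez("w10.npz",f=c[0],K=c[1],R=c[2],t=c[3])
print(manip.sense()["t"])
r=find_blue([.585,-.355],10)
```

```text
rack (array([ 0.4379, -0.3267]), np.float64(-4.31), 1092, array([ 52., 155.])) t 53.0083
pick gap 0.0089 F 60 dz 0.2 t 55.3
 lifted gap 0.0089 Fz -4.2
 over deck [-3.7202  0.7803  5.2557]
  0.003 along -0.7 lat -1.0 off 0.0000 pos [ 0.6467 -0.0171  0.081 ] gap 0.0090
  0.006 along -1.1 lat -0.6 off 0.0000 pos [ 0.6473 -0.0199  0.081 ] gap 0.0092
  0.009 along -0.9 lat 0.2 off 0.0000 pos [ 0.6473 -0.0233  0.081 ] gap 0.0090
  0.012 along -2.9 lat 1.3 off 0.0000 pos [ 0.6473 -0.0256  0.081 ] gap 0.0092
  0.015 along -6.8 lat 0.9 off 0.0000 pos [ 0.6473 -0.0257  0.0811] gap 0.0088
  0.018 along -10.9 lat 0.4 off 0.0000 pos [ 0.6473 -0.0259  0.0812] gap 0.0089
 at s=0.0682
63.3833
rack (array([ 0.5862, -0.362 ]), np.float64(12.05), 1093, array([130.,  41.])) t 64.9667
```

View pics/w10.png

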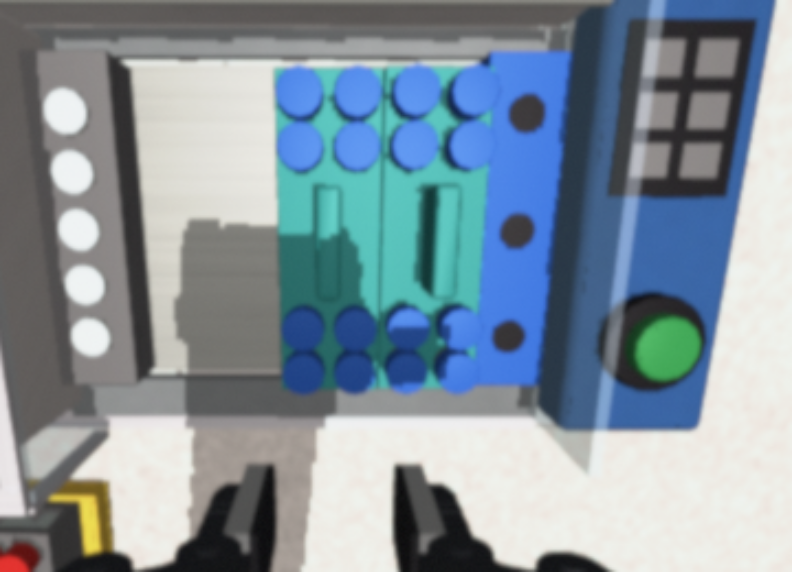

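Two racks lie butted side by side (seam at column 383, no gap), both inside the lips. Now the third.

Run:
```python
from h import *
np.set_printoptions(precision=4,suppress=True)
r=find_blue([.586,-.361],11)
if r and pick(r[0],r[1],0.0):
    load(.1143); release(.03)
    c=look([.585,-.01,.21]); save(c[0][20:280,100:460],"w11",2.2); np.savez("w11.npz",f=c[0],K=c[1],R=c[2],t=c[3])
print(manip.sense()["t"])
```

```text
rack (array([ 0.5862, -0.3619]), np.float64(12.3), 1083, array([130.,  40.])) t 65.5167
pick gap 0.0087 F 60 dz -0.8 t 67.8
 lifted gap 0.0089 Fz -4.3
 over deck [-2.8311  0.2685  5.2048]
  0.003 along 0.2 lat -1.4 off 0.0000 pos [0.6451 0.0288 0.0811] gap 0.0093
  0.006 along -0.9 lat -0.6 off 0.0000 pos [0.6457 0.0262 0.0811] gap 0.0092
  0.009 along -0.1 lat 0.9 off 0.0000 pos [0.6458 0.0229 0.0811] gap 0.0093
  0.012 along -1.0 lat 1.7 off 0.0000 pos [0.6458 0.0203 0.0811] gap 0.0085
  0.015 along -5.9 lat 0.4 off 0.0000 pos [0.6458 0.0202 0.0812] gap 0.0091
  0.018 along -10.1 lat 0.6 off 0.0000 pos [0.6458 0.0201 0.0813] gap 0.0092
 at s=0.1142
75.9583
```

View pics/w11.png

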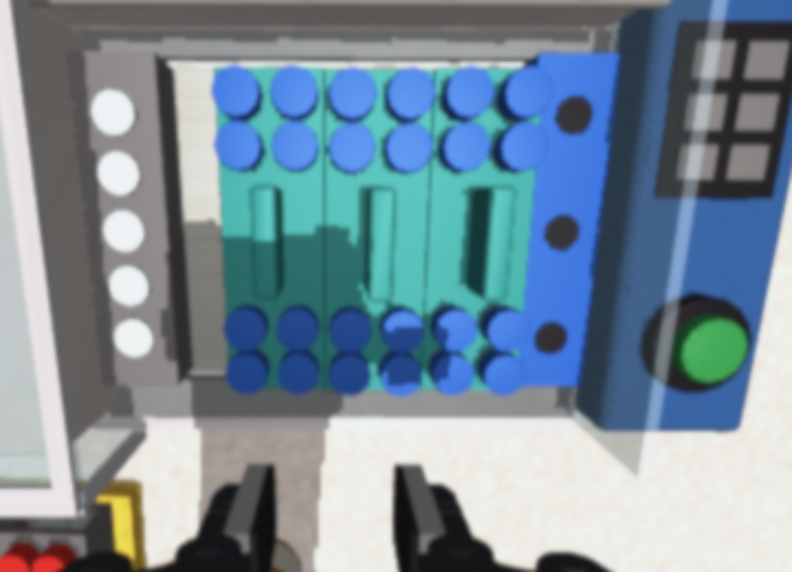

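All three racks sit flush in the lane (seams at columns 325 and 430, tight). I'll give them one gentle squeeze for flushness, then shut the guard and press the key.

Run:
```python
from h import *
np.set_printoptions(precision=4,suppress=True)
q=down(np.radians(YAW-90)); s0=.1372-.0009
for a in(-.035,.035):
    p=D+(s0+.020)*NY+a*AX; manip.goto([*p,.15],q); manip.grip(0); manip.move_linear([*p,.0695],feed=.1); print(manip.sense()["contact_force"])
    slide(-NY,.013,step=.002,fmax=5,lat=0,feed=.03)
    manip.move_linear([*p,.0695],feed=.05); manip.move_linear([*p,.2],feed=.2)
# guard
c=look([.57,.12,.28]); g=finder.recognise("guard_pull","wrist"); print([(round(d["p"],2),np.round(d["xyz"],3)) for d in g]); print(manip.sense()["t"])
```

```text
[  2.8578 -11.2145   3.7798]
  0.002 along -3.7 lat 0.3 off 0.0000 pos [0.6108 0.053  0.069 ] gap -0.0001
  0.004 along -6.5 lat 0.6 off 0.0000 pos [0.6108 0.0529 0.0691] gap 0.0001
[ 1.7717 -9.5408  3.4148]
  0.002 along -1.9 lat 1.0 off 0.0000 pos [0.681  0.0553 0.069 ] gap 0.0001
  0.004 along -5.8 lat -0.1 off 0.0000 pos [0.681  0.0553 0.0691] gap -0.0000
[(0.72, array([0.646, 0.222, 0.131]))]
84.2167
```

Run:
```python
from h import *
np.set_printoptions(precision=4,suppress=True)
q=down(np.radians(YAW-90)); p=[.6205,.1896]
manip.goto([*p,.24],q); manip.grip(.06); manip.move_linear([*p,.142],feed=.15); manip.grip(0)
s=manip.sense(); print(s["finger_gap"],s["tcp_pos"],s["contact_force"])
if .008<s["finger_gap"]<.02:
    slide(-NY,.225,step=.045); slide(-NY,.03,step=.004,fmax=12,lat=.0002)
    e=manip.sense(); print("travel",(e["tcp_pos"]-s["tcp_pos"])[:2]@NY)
    manip.move_linear(e["tcp_pos"]+[0,0,.0001]); manip.grip(.05); manip.move_linear(e["tcp_pos"]+[0,0,.1],feed=.25)
c=look([.57,-.12,.30]); save(c[0],"w12",1.5625); np.savez("w12.npz",f=c[0],K=c[1],R=c[2],t=c[3])
h=cv2.cvtColor(c[0],cv2.COLOR_RGB2HSV); m=cv2.inRange(h,(45,120,60),(75,255,255)); n,l,st,ce=cv2.connectedComponentsWithStats(m)
for i in range(1,n):
    if st[i,4]>80: print(st[i],[back(c,ce[i],z) for z in(.08,.09)])
print([(round(d["p"],2),np.round(d["xyz"],3)) for d in finder.recognise("start_top","wrist")],manip.sense()["t"])
```

```text
0.012751118816452512 [0.6209 0.1897 0.143 ] [-0.8589 -0.8152  6.171 ]
  0.045 along 1.0 lat -2.5 off -0.0010 pos [0.6225 0.1428 0.143 ] gap 0.0130
  0.090 along 1.5 lat 3.5 off 0.0004 pos [0.6239 0.098  0.1429] gap 0.0128
  0.135 along 2.3 lat 0.2 off 0.0005 pos [0.6254 0.0532 0.143 ] gap 0.0134
  0.180 along 1.6 lat -3.6 off -0.0010 pos [0.627  0.0066 0.143 ] gap 0.0128
  0.225 along 2.7 lat 1.5 off -0.0003 pos [ 0.6284 -0.0368  0.143 ] gap 0.0132
  0.004 along 0.5 lat 1.2 off 0.0002 pos [ 0.6285 -0.041   0.1429] gap 0.0127
  0.008 along -0.3 lat -1.1 off 0.0000 pos [ 0.6286 -0.0449  0.143 ] gap 0.0130
  0.012 along -5.3 lat -0.2 off -0.0000 pos [ 0.6287 -0.0452  0.143 ] gap 0.0130
  0.016 along -11.8 lat -0.8 off -0.0002 pos [ 0.6286 -0.0453  0.1429] gap 0.0130
  0.020 along -17.0 lat -0.2 off -0.0002 pos [ 0.6286 -0.0452  0.143 ] gap 0.0130
travel -0.23504447908006398
[288 136  23  23 433] [array([[ 0.6032, -0.1781,  0.08  ]]), array([[ 0.6043, -0.1764,  0.09  ]])]
[(0.84, array([ 0.604, -0.172,  0.091]))] 93.5
```

View pics/w12.png

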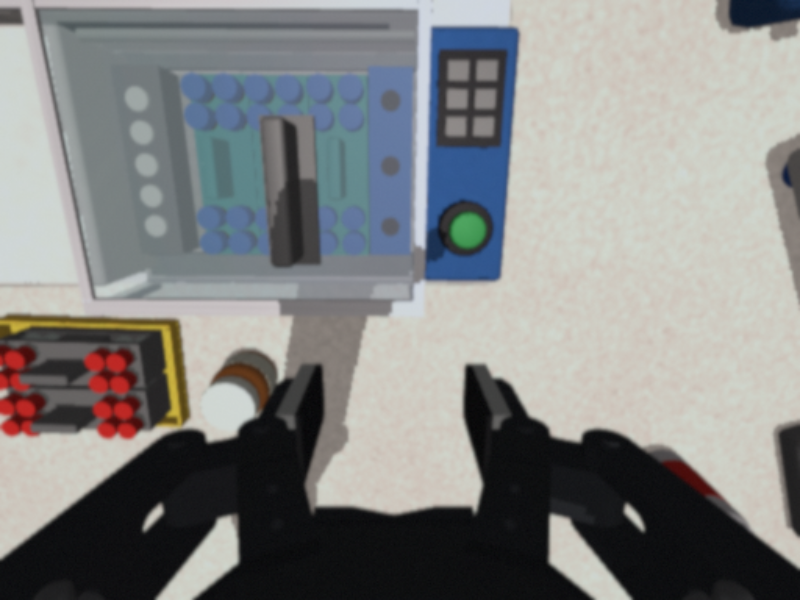

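The guard is shut (travel 0.2350 m) over the three racks, and the green key is at (467,229). Pressing the key.

Run:
```python
from h import *
q=down(np.radians(YAW-90)); p=[.604,-.177]
manip.goto([*p,.16],q); manip.grip(0); manip.move_linear([*p,.105],feed=.1); f0=manip.sense()["contact_force"][2]
z=.105
while z>.06:
    z-=.0015; manip.move_linear([*p,z],feed=.03); s=manip.sense(); f=s["contact_force"][2]-f0
    if abs(f)>1: print("%.4f real %.4f f %.1f"%(z,s["tcp_pos"][2],f))
    if abs(f)>18: break
manip.wait(.3); manip.move_linear([*p,.25],feed=.15)
manip.goto([.5,-.2,.34],q); manip.wait(.5)
c=cam("top"); save(c[0][120:250,160:390],"t2",3.4); print(manip.sense()["t"])
for n in("done1","rack1"): print(n,[(round(d["p"],2),d["xyz"]) for d in finder.recognise(n,"top")])
```

```text
0.1020 real 0.1021 f 1.0
0.0915 real 0.0917 f 1.6
0.0900 real 0.0902 f 3.0
0.0885 real 0.0886 f 2.4
0.0870 real 0.0871 f 4.9
0.0855 real 0.0861 f 8.4
0.0840 real 0.0859 f 16.2
0.0825 real 0.0858 f 23.9
101.8833
done1 [(0.76, [0.4018, 0.1921, 0.047]), (0.75, [0.4465, 0.1934, 0.0474])]
rack1 []
```

View pics/t2.png

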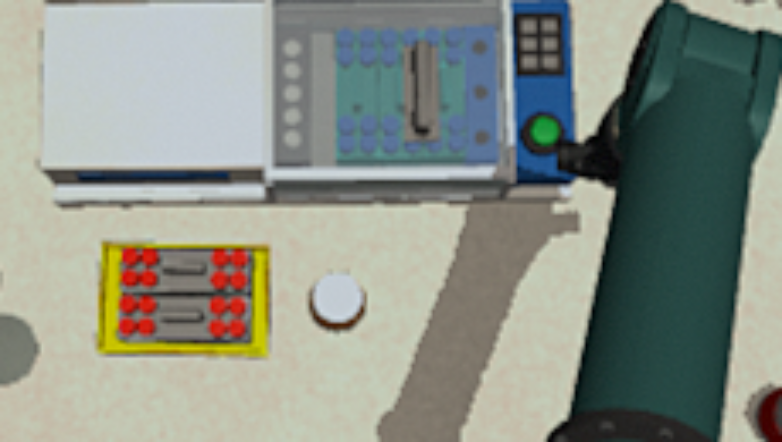

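The key went down about 6 mm to a hard stop. The picture shows both finished racks in the tray (185,295), three teal racks under the shut guard (400,90), and the bystanders that show (jar at (337,297)) in place.

```bash
python3 -c "
from bench import manip
print(manip.hand_in())"
```

```text
the job is handed in; nothing more can be done
None
```

The job is done and handed in: both finished racks are in the tray, all three teal racks are butted flush against the wash block, the guard is fully shut, and the start key was pressed to its stop.

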